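# Hand mirror off the safety hook and into the tilt-out bin

### The job

Take the wooden hand mirror off the stand's safety hook: press the sprung keeper down, keep it down while you draw the mirror out along the arm and off its nose, gently, without forcing the mirror or the arm. Then lower the mirror, glass end first and handle up, into the dresser's tipped-out bin and let go, leaving the bin open and everything else where it stands.

Things in the scene. Friction and masses are not known exactly. Their poses are not given: they have to be found in the camera images.
- stand: steel hook stand screwed to the sill; origin: centre of the underside of its 160 (x) x 110 (y) x 10 mm base. A post at x = +62 mm carries one level arm, 16 mm wide, 14 mm tall, flat top at z = 190 mm, running from the post to a nose at stand x = -42 mm; nothing there is higher but the keeper and what hangs. Light parts: over 25 N from fingers or 15 N from the mirror bends arm or keeper
- peg_nose (a point): the end of the arm: middle of the top edge of its nose, 190 mm above the sill, axes as the stand
- keeper (a joint): sprung keeper, a steel leaf 8 mm wide in a slot of the arm's top, hinged 8 mm behind the nose (stand x = -34, axis y), rising away from the nose to a bent-down lip at stand x = +8 mm that stops the mirror. rad: 0 = up (closed), 0.19 = pressed level with the arm's top, 0.215 = stop. At the lip 3.5 N start it, 5.5 N hold it level; it springs back by itself
- keeper_lip (a point): top of the keeper's lip, 8 mm above the arm's top when up (stand x = +6, z = 198 mm); moves with the keeper
- mirror: wooden hand mirror, 0.1 to 0.2 kg, 10 mm thick (x), hung on the arm 2 to 7 mm behind the lip by a handle slot 24 mm wide (y), 18 mm tall. Origin: middle of the slot's upper edge, which rests on the arm's top; z towards the handle's end (up as hung), glass faces -x. Above the slot a grip 38 mm wide, z = 0 to 28 mm. With only 4 mm of play the slot cannot pass the raised lip
- mirror_disc (a point): centre of the mirror's disc, radius 45 mm, at z = -100 mm in the mirror's frame; the mirror's lowest point is at z = -145 mm. Fingers that hold the grip with their tips down on the arm's top keep the keeper level with the slot's edge, so that the slot passes over it
- dresser: small white plastic dresser, fixed, 150 (x) x 200 (y) x 155 mm, origin at the centre of its underside, front towards -x; a shallow drawer with a knob on top (stays shut), the tilt-out bin below
- bin (a joint): the tilt-out bin, hinged along y at its lower front edge (dresser x = -75, z = 8 mm); rad, 0 = shut, 0.64 = stop; at the start tipped towards the dresser's -x by 0.5 to 0.62 and held by friction, about 3.5 N at the lip moves it
- bin_corner (a point): middle of the inside corner between the bin's front panel and its floor; turns with the bin: z up along the panel's inner face, x along the floor into the dresser. Panel 100 mm tall, 5 mm thick; inside 172 mm wide (y), floor 58 mm deep, low back wall 52 mm
- ring_dish: ceramic ring dish, diameter 90, height 22 mm, leave alone
- cuticle_pusher: steel cuticle pusher, 137 mm long, leave alone
- glass_file: glass file 135 x 13 x 5 mm, leave alone
- bottle_a: empty amber bottle, diameter 42, height 88 mm, leave alone
- bottle_b: a second amber bottle like bottle_a, leave alone
- cream_jar: jar, diameter 56, height 42 mm, leave alone
- nail_brush: wooden nail brush 85 x 34 x 30 mm, leave alone
There are look-alikes about, which are no part of the job. Several things have the shape of the mirror; the one meant has the colours described above.

How it is judged:
By the outcome, as a careful person would: the job done as asked, in the order asked, and still so for the second after the job is handed in, with the robot touching nothing.
It also fails if it takes over 72 s, if anything falls off the work surface, if the arm or the gripper's body presses on something with over 40 N, if the wrist force passes 120 N, or if a joint passes its speed limit or range.

### The arm

A 7-joint arm with a two-finger parallel gripper is mounted at the origin on the work surface. World frame = base frame: x ahead of the robot, y to its left, z up, the work surface at z = 0. Lengths are in m, angles in rad, forces in N, time in s.
With the tool pointing down it reaches from about 0.425 to 0.875 m from the base axis. Payload 4.7 kg.
Tool frame: the origin (TCP) lies midway between the tips of the shut fingers; the grasp point (between the pads) lies 19 mm behind it; y points along the fingers, z is the direction in which the jaws open and shut, and the axes are right-handed (so a half turn about y gives the same grasp; the last joint's range is limited). The gripper opens to 87 mm and grips with 3 to 60 N. Pads are 19 mm wide; open, the fingers measure 117 mm over their backs; the gripper's body (75 mm by 190 mm) begins 51 mm behind the grasp point.
Start: joints at [1.21, 0.321, -0.07, 1.45, 0.023, 1.371, -0.057], TCP at [0.238, -0.605, 0.223] pointing down, gripper open.
Joint ranges: [-2.86, 2.86], [-0.3, 2.09], [-1.38, 1.24], [0.06, 2.45], [-1.56, 4.7], [0.09, 2.05], [-2.69, 2.69]. Speed limits (rad/s): [2.57, 2.57, 3.14, 3.14, 3.14, 3.14, 3.14].

### API

Orientations are given as a rotation vector (axis times angle).
In Python, from bench import ctrl gives the robot as it stands.
- The arm moves only by the tool play_rows, never from a script. Its arguments are lists of equal length, an entry for each row: "translation": the shift along the tool's x, y, z in mm, a list of three; "turn": the turn, a rotation vector about the tool's x, y, z in rad, a list of three; "fingers": the opening, from -1 (shut) to 1 (fully open), so that 0 is half open. In form: {"translation": [[dx, dy, dz], ...], "turn": [[wx, wy, wz], ...], "fingers": [fingers, ...]}. A call has exactly 10 rows; each row shifts and turns the commanded pose from where the row before left it, along the tool's axes as they then stand; what a row does not reach is not made up. A row lasts 1/12 s, in which the tool goes at most 41.7 mm and 7.16 degrees, less where a joint would pass 70% of its speed; a pose out of reach is approached as far as the arm can. A call with a gripper value outside its range is refused whole. The fingers move at their own pace and stop on an object; "grip_force" is the grip in N (left out, the last holds). Time passes only in rows, so rows that do not move let the fingers close, or fill a call up. It gives the time, the measured TCP pose, the force and the opening at its end, in the units of the state.
- ctrl.get_state(): the state, without advancing time (a new reading comes with each control period).
- ctrl.get_image(name): name is "scene" or "top"; returns the picture (420x560x3 uint8, blue, green, red); there is no depth.
- ctrl.camera_info(name): a dict with "camera_matrix" (3x3 intrinsics, pixels), "k1" (the pictures are not rectified: a ray, as slopes to the right and down, at radius r is drawn at 1 + k1 r^2 times it, then the intrinsics apply), "R" (3x3) and "t" (3): a world point X has camera coordinates R X + t. Camera axes: x right, y down, z forward; pixel columns grow to the right and rows downward; lengths in m; the calibration is good to about 2 mm. A picture is of the moment at which its call begins. camera_info takes no time and is no camera call.
- ctrl.close_job(): hands the job in, once; it reports no verdict.
The state is a dict: "time": time; "joint_positions": joint angles; "qd": joint speeds; "joint_torque": joint torques, N m; "position": TCP position; "tool_rot": TCP orientation; "ft_force": force on the tool from outside, world axes, zero at the start; "torque": the same for the moment, N m; "grip_width": opening from 0.0 (shut) to 1.0 (fully open).
Only numpy, scipy, OpenCV 4.12 (cv2) and the standard library are available. Lean on these libraries where they do the work, as an engineer would, in place of code of your own. Each camera call takes 0.05 s, during which the arm holds its last target.

## Working session

There is one attempt and no reset: what is moved stays moved. The work goes in short steps, Python scripts to look and compute and a tool call to move; the robot and the scene stay as the last step left them, time stands still between calls to the robot, and variables do not carry over. Pictures are saved under pics/ and viewed, and the job is handed in when it is done.

Besides the shell and the picture viewer there is one more tool, called in YAML: its name, and indented under it one key for each argument. play_rows: Moves the arm, as the interface text tells. Its arguments: {"type":"object","properties":{"translation":{"type":"array"},"turn":{"type":"array"},"fingers":{"type":"array"},"grip_force":{"type":"number"}},"required":["translation","turn","fingers"]}

```bash
mkdir -p pics; ls; python3 - <<'E'
from bench import ctrl
import cv2
for n in("scene","top"):
    im=ctrl.get_image(n); cv2.imwrite(f"pics/{n}0.png",im)
    print(n,ctrl.camera_info(n))
print(ctrl.get_state())
E
```

```text
pics
scene {'camera_matrix': array([[401.1418379 ,   0.        , 275.15380188],
       [  0.        , 401.1418379 , 206.17046385],
       [  0.        ,   0.        ,   1.        ]]), 'k1': -0.07294095564647762, 'R': array([[-0.73927743,  0.67339936,  0.00147427],
       [ 0.47907248,  0.52747576, -0.70161164],
       [-0.47324247, -0.51797937, -0.71255802]]), 't': array([ 0.3604878 , -0.13626625,  1.50071322])}
top {'camera_matrix': array([[460.79295011,   0.        , 279.16245354],
       [  0.        , 460.79295011, 212.047809  ],
       [  0.        ,   0.        ,   1.        ]]), 'k1': 0.05470954359683645, 'R': array([[ 0.01439636, -0.99983704,  0.01089216],
       [-0.99362423, -0.01552341, -0.11166879],
       [ 0.11181967, -0.00921509, -0.99368579]]), 't': array([-0.01326739,  0.53211309,  1.24185929])}
{'time': 0.1, 'joint_positions': array([ 1.21015603,  0.32175088, -0.07008907,  1.45156355,  0.02264287,
        1.37080943, -0.05686937]), 'qd': array([ 0.00083743, -0.00237635, -0.00069825, -0.00209179,  0.00095759,
        0.00020815,  0.00038292]), 'joint_torque': array([ 5.67193780e-06, -4.92569339e+01, -4.05737869e-01, -3.13396811e+01,
       -6.42418116e-02,  3.94643296e-02,  7.01274917e-05]), 'position': array([ 0.23767816, -0.60444526,  0.22156434]), 'tool_rot': array([-0.38290208,  2.01845171, -2.01499536]), 'ft_force': array([-0.57006245,  0.22859899,  0.56776114]), 'torque': array([-0.00333906, -0.05639312,  0.01024204]), 'grip_width': 1.0006896800992713}
```

View pics/scene0.png

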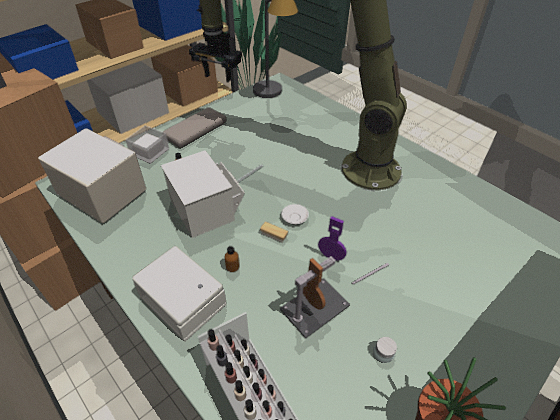

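View pics/top0.png

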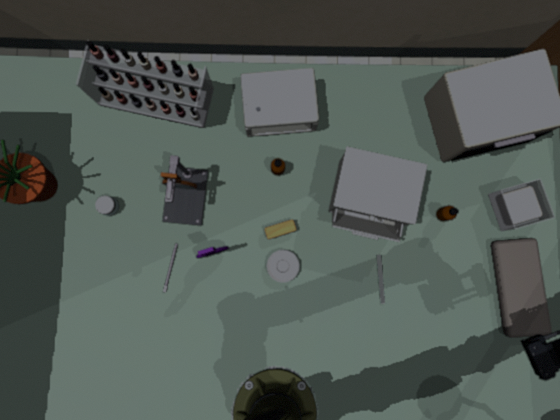

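The top view shows the stand and brown mirror near (185,190), a purple look-alike at (212,252), and the open-bin dresser near (378,195). I'll zoom in on these.

```bash
python3 - <<'E'
import cv2,numpy as np
s=cv2.imread("pics/scene0.png");t=cv2.imread("pics/top0.png")
c=lambda im,x,y,w,h,k:cv2.convertScaleAbs(cv2.resize(im[y:y+h,x:x+w],None,fx=k,fy=k,interpolation=cv2.INTER_CUBIC),alpha=1.5)
cv2.imwrite("pics/a.png",np.hstack([c(s,270,240,90,100,4.4),c(t,140,140,90,100,4.4)]))
cv2.imwrite("pics/b.png",np.hstack([c(s,155,140,100,100,4),c(t,325,140,110,100,4)]))
E
```

```text
(no output)
```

View pics/a.png

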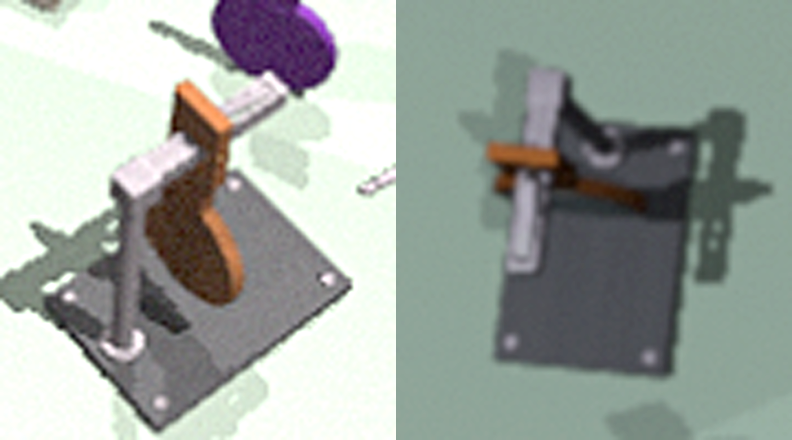

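View pics/b.png

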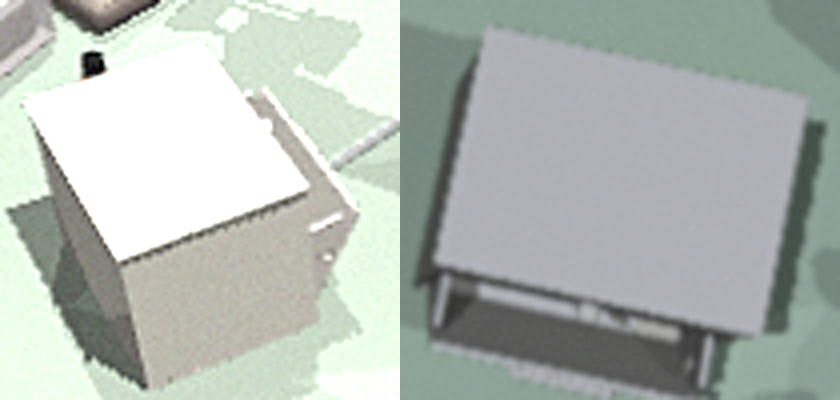

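```bash
cat > h.py <<'E'
import numpy as np, cv2
from bench import ctrl
from scipy.spatial.transform import Rotation as Ro
I={n:ctrl.camera_info(n) for n in("scene","top")}
def par(n):
    i=I[n];return i["R"],i["t"],i["camera_matrix"],np.array([i["k1"],0,0,0.])
def proj(n,X):
    R,t,K,D=par(n);return cv2.projectPoints(np.asarray(X,float).reshape(-1,1,3),cv2.Rodrigues(R)[0],t,K,D)[0].reshape(-1,2)
def ray(n,p):
    R,t,K,D=par(n);u=cv2.undistortPoints(np.asarray(p,float).reshape(-1,1,2),K,D).reshape(-1,2)
    d=np.c_[u,np.ones(len(u))]@R;return -R.T@t,d/np.linalg.norm(d,axis=1)[:,None]
def onz(n,p,z):
    o,d=ray(n,p);return o+d*((z-o[2])/d[:,2])[:,None]
def tri(ps,pt):
    o1,d1=ray("scene",[ps]);o2,d2=ray("top",[pt]);A=np.c_[d1[0],-d2[0]]
    s=np.linalg.lstsq(A,o2-o1,rcond=None)[0];a=o1+s[0]*d1[0];b=o2+s[1]*d2[0];return (a+b)/2,np.linalg.norm(a-b)
E
python3 - <<'E'
import cv2,numpy as np
s=cv2.imread("pics/scene0.png");t=cv2.imread("pics/top0.png")
def c(im,x,y,w,h,k):
    o=cv2.convertScaleAbs(cv2.resize(im[y:y+h,x:x+w],None,fx=k,fy=k,interpolation=cv2.INTER_CUBIC),alpha=1.4)
    for i in range(0,w,10):
        cv2.line(o,(i*k,0),(i*k,6 if i%50 else 14),(0,0,255),1);cv2.putText(o,str(x+i),(i*k,22),0,.35,(0,0,255),1)
    for i in range(0,h,10):
        cv2.line(o,(0,i*k),(6,i*k),(0,0,255),1);cv2.putText(o,str(y+i),(8,i*k+4),0,.35,(0,0,255),1)
    return o
cv2.imwrite("pics/c1.png",c(s,280,250,75,75,8))
cv2.imwrite("pics/c2.png",c(t,150,145,70,85,7))
cv2.imwrite("pics/c3.png",c(s,155,145,95,95,6))
cv2.imwrite("pics/c4.png",c(t,325,140,110,105,5))
E
```

```text
(no output)
```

View pics/c1.png

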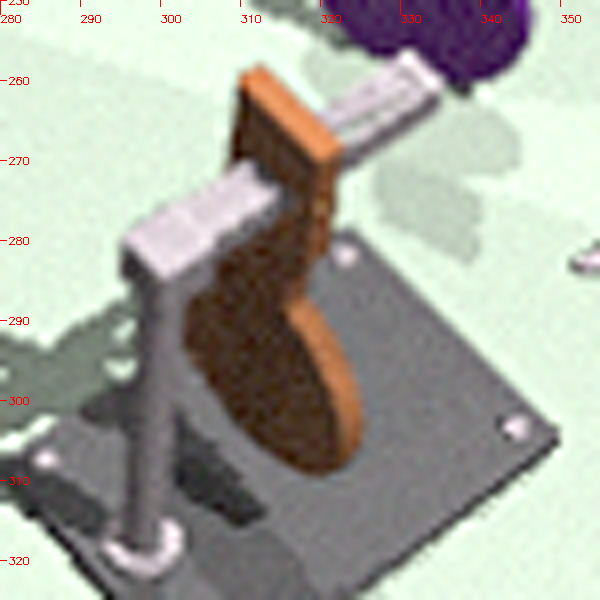

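View pics/c2.png

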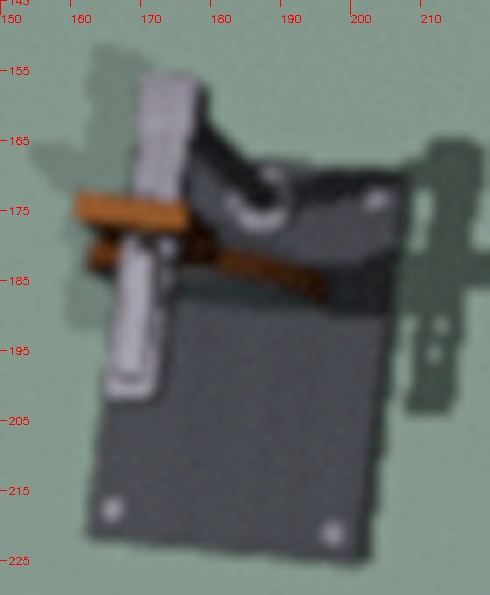

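View pics/c3.png

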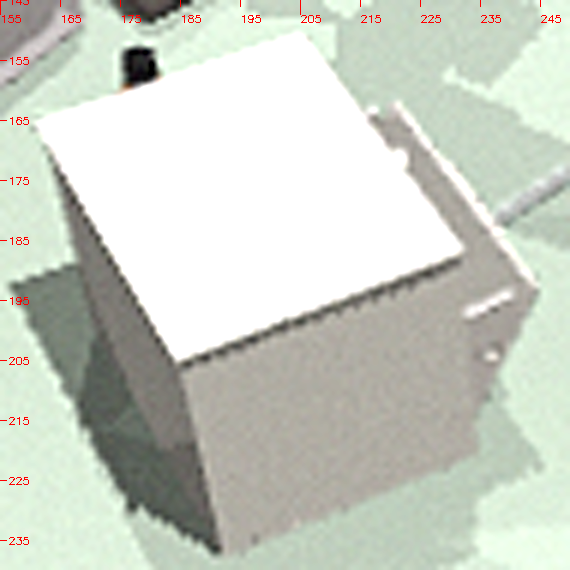

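View pics/c4.png

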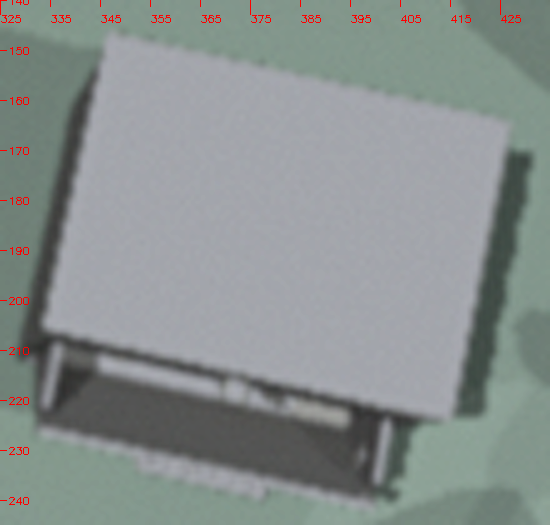

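```bash
python3 - <<'E'
from h import *
from scipy.optimize import least_squares
tb=np.array([[162.6,222.1],[201.7,225.4],[207.9,169.6]])
sb=np.array([[350,304.6],[323.8,278.8],[306.4,337.7],[280.2,307.8]])
print(onz("top",tb,.01).round(4));print(onz("scene",sb,.01).round(4))
nose_t=np.array([[165.2,201],[171.8,201]]);print("nose",onz("top",nose_t,.19).round(4))
nose_s=np.array([[331,257],[335,262]]);print("nose",onz("scene",nose_s,.19).round(4))
arm_t=[[170.3,155.7],[178.7,156.6]];print("armback",onz("top",arm_t,.19).round(4))
arm_s=[[295.4,280.3],[300.4,284.5]];print("armback",onz("scene",arm_s,.19).round(4))
# mirror grip top z=.19+.028
print("griptop top",onz("top",[[161,172.7],[176.6,174.0],[160.8,175.8],[176.6,178]],.218).round(4))
print("griptop scene",onz("scene",[[311,258.5],[313,258],[320,269.5],[322.5,268.5]],.218).round(4))
print("dr top",onz("top",[[346.5,146.5],[427,165],[416,223],[333.5,206]],.155).round(4))
print("dr sc",onz("scene",[[205.5,150.5],[160.5,165.5],[184.5,205.5],[232.5,187]],.155).round(4))
E
```

```text
[[0.5013 0.318  0.01  ]
 [0.4937 0.2097 0.01  ]
 [0.6519 0.1974 0.01  ]]
[[0.505  0.3225 0.01  ]
 [0.4959 0.2163 0.01  ]
 [0.6617 0.31   0.01  ]
 [0.6522 0.2009 0.01  ]]
nose [[0.5367 0.2703 0.19  ]
 [0.5369 0.2546 0.19  ]]
nose [[0.5382 0.2576 0.19  ]
 [0.5423 0.2744 0.19  ]]
armback [[0.6478 0.2625 0.19  ]
 [0.6459 0.2422 0.19  ]]
armback [[0.6498 0.2475 0.19  ]
 [0.6493 0.2635 0.19  ]]
griptop top [[0.6    0.2761 0.218 ]
 [0.5976 0.2396 0.218 ]
 [0.5926 0.2763 0.218 ]
 [0.588  0.2392 0.218 ]]
griptop scene [[0.5942 0.2414 0.218 ]
 [0.5896 0.2435 0.218 ]
 [0.6015 0.2772 0.218 ]
 [0.5952 0.2792 0.218 ]]
dr top [[ 0.6874 -0.1718  0.155 ]
 [ 0.6427 -0.3733  0.155 ]
 [ 0.4962 -0.3433  0.155 ]
 [ 0.5354 -0.1393  0.155 ]]
dr sc [[ 0.4951 -0.3364  0.155 ]
 [ 0.6473 -0.3703  0.155 ]
 [ 0.6898 -0.1656  0.155 ]
 [ 0.539  -0.1343  0.155 ]]
```

```bash
python3 - <<'E'
from h import *
s=ctrl.get_state();M=Ro.from_rotvec(s["tool_rot"]).as_matrix();print(M.round(3))
for n in I: print(n,(-I[n]["R"].T@I[n]["t"]).round(3))
print("purple",onz("top",[[197,254],[212,252],[243,245]],.0).round(3),onz("scene",[[336,219],[333,258],[345,248]],0).round(3))
for z in(.1,.15,.2):print(onz("top",[[198,254],[214,251]],z).round(3),onz("scene",[[337,219]],z).round(3))
# bin panel top edge / tilt
d=np.array([.5916,-.2543]);a=-.207
def dr(P): P=np.asarray(P);c,s_=np.cos(a),np.sin(a);q=P[:,:2]-d;return np.c_[q@[c,s_],q@[-s_,c],P[:,2]].round(4)
# panel top edge outer line in top: left (333,225.5), right(398,241); scene corners (221,162.5),(244.5,193.5)
for z in(.088,.092,.096):print(z,dr(onz("top",[[334,225.5],[398.5,240.5]],z)).tolist(),dr(onz("scene",[[221,162.5],[244.3,193.3]],z)).tolist())
E
```

```text
[[-0.931 -0.001  0.366]
 [-0.366  0.002 -0.931]
 [ 0.    -1.    -0.002]]
scene [1.042 0.606 0.973]
top [0.39  0.006 1.294]
purple [[0.414 0.222 0.   ]
 [0.421 0.18  0.   ]
 [0.441 0.094 0.   ]] [[0.287 0.078 0.   ]
 [0.414 0.18  0.   ]
 [0.358 0.179 0.   ]]
[[0.413 0.202 0.1  ]
 [0.421 0.162 0.1  ]] [[0.362 0.135 0.1  ]]
[[0.412 0.194 0.15 ]
 [0.42  0.155 0.15 ]] [[0.401 0.162 0.15 ]]
[[0.411 0.186 0.2  ]
 [0.418 0.149 0.2  ]] [[0.44  0.189 0.2  ]]
0.088 [[-0.1187, 0.0824, 0.088], [-0.1199, -0.0898, 0.088]] [[-0.1249, -0.0945, 0.088], [-0.1234, 0.0846, 0.088]]
0.092 [[-0.1191, 0.0829, 0.092], [-0.1203, -0.0888, 0.092]] [[-0.1231, -0.0898, 0.092], [-0.1217, 0.0885, 0.092]]
0.096 [[-0.1195, 0.0833, 0.096], [-0.1208, -0.0878, 0.096]] [[-0.1214, -0.0852, 0.096], [-0.1199, 0.0923, 0.096]]
```

play_rows:
  translation:
    - [0,-14,0]
    - [0,-14,0]
    - [0,-14,0]
    - [0,-14,0]
    - [0,-14,0]
    - [0,-14,0]
    - [0,-14,0]
    - [0,-14,0]
    - [0,-14,0]
    - [0,-14,0]
  turn:
    - [0,-0.112,0]
    - [0,-0.112,0]
    - [0,-0.112,0]
    - [0,-0.112,0]
    - [0,-0.112,0]
    - [0,-0.112,0]
    - [0,-0.112,0]
    - [0,-0.112,0]
    - [0,-0.112,0]
    - [0,-0.112,0]
  fingers: [-0.4,-0.4,-0.4,-0.4,-0.4,-0.4,-0.4,-0.4,-0.4,-0.4]
  grip_force: 15

```text
time: 0.93
position: [0.2378, -0.6047, 0.3627]
tool_rot: [-1.175, 1.262, -1.26]
ft_force: [-0.0, -0.6, -0.0]
grip_width: 0.348
```

play_rows:
  translation:
    - [-30,0,9]
    - [-30,0,9]
    - [-30,0,9]
    - [-30,0,9]
    - [-30,0,9]
    - [-30,0,9]
    - [-30,0,9]
    - [-30,0,9]
    - [-30,0,9]
    - [-30,0,9]
  turn:
    - [0,0,0]
    - [0,0,0]
    - [0,0,0]
    - [0,0,0]
    - [0,0,0]
    - [0,0,0]
    - [0,0,0]
    - [0,0,0]
    - [0,0,0]
    - [0,0,0]
  fingers: [-0.4,-0.4,-0.4,-0.4,-0.4,-0.4,-0.4,-0.4,-0.4,-0.4]

```text
time: 1.77
position: [0.3506, -0.3109, 0.3622]
tool_rot: [-1.173, 1.265, -1.265]
ft_force: [0.5, -0.7, 0.4]
grip_width: 0.301
```

play_rows:
  translation:
    - [-30,0,9]
    - [-30,0,9]
    - [-30,0,9]
    - [-30,0,9]
    - [-30,0,9]
    - [-30,0,9]
    - [-30,0,9]
    - [-30,0,9]
    - [-30,0,9]
    - [-30,0,9]
  turn:
    - [0,0,0]
    - [0,0,0]
    - [0,0,0]
    - [0,0,0]
    - [0,0,0]
    - [0,0,0]
    - [0,0,0]
    - [0,0,0]
    - [0,0,0]
    - [0,0,0]
  fingers: [-0.4,-0.4,-0.4,-0.4,-0.4,-0.4,-0.4,-0.4,-0.4,-0.4]

```text
time: 2.6
position: [0.463, -0.0187, 0.3623]
tool_rot: [-1.173, 1.265, -1.265]
ft_force: [-0.2, -0.5, -0.9]
grip_width: 0.303
```

play_rows:
  translation:
    - [-32,0,12]
    - [-32,0,12]
    - [-32,0,12]
    - [-32,0,12]
    - [-32,0,12]
    - [-32,0,12]
    - [-32,0,12]
    - [-32,0,12]
    - [-31,0,14.5]
    - [0,0,0]
  turn:
    - [0,0,0]
    - [0,0,0]
    - [0,0,0]
    - [0,0,0]
    - [0,0,0]
    - [0,0,0]
    - [0,0,0]
    - [0,0,0]
    - [0,0,0]
    - [0,0,0]
  fingers: [-0.4,-0.4,-0.4,-0.4,-0.4,-0.4,-0.4,-0.4,-0.4,-0.4]

```text
time: 3.43
position: [0.594, 0.2653, 0.3589]
tool_rot: [-1.178, 1.264, -1.251]
ft_force: [-2.3, 0.8, -1.5]
grip_width: 0.301
```

play_rows:
  translation:
    - [0,25,0]
    - [0,25,0]
    - [0,25,0]
    - [0,15,0]
    - [0,8,0]
    - [0,0,0]
    - [0,0,0]
    - [0,0,0]
    - [0,0,0]
    - [0,0,0]
  turn:
    - [0,0,0]
    - [0,0,0]
    - [0,0,0]
    - [0,0,0]
    - [0,0,0]
    - [0,0,0]
    - [0,0,0]
    - [0,0,0]
    - [0,0,0]
    - [0,0,0]
  fingers: [-0.4,-0.4,-0.4,-0.4,-0.4,-0.4,-0.4,-0.4,-0.4,-0.4]

```text
time: 4.27
position: [0.5953, 0.2579, 0.2657]
tool_rot: [-1.171, 1.264, -1.265]
ft_force: [0.0, -0.7, -0.3]
grip_width: 0.299
```

```bash
cat >> h.py <<'E'
def crop(im,x,y,w,h,k):
    o=cv2.convertScaleAbs(cv2.resize(im[y:y+h,x:x+w],None,fx=k,fy=k,interpolation=cv2.INTER_CUBIC),alpha=1.4)
    for i in range(0,w,10):
        cv2.line(o,(i*k,0),(i*k,6),(0,0,255),1);cv2.putText(o,str(x+i),(i*k,18),0,.35,(0,0,255),1)
    for i in range(0,h,10):
        cv2.line(o,(0,i*k),(6,i*k),(0,0,255),1);cv2.putText(o,str(y+i),(8,i*k+4),0,.35,(0,0,255),1)
    return o
def shot(tag,a,b,k=5):
    s=ctrl.get_image("scene");t=ctrl.get_image("top")
    cv2.imwrite(f"pics/{tag}_s.png",s);cv2.imwrite(f"pics/{tag}_t.png",t)
    A=crop(s,*a,k);B=crop(t,*b,k);H=max(len(A),len(B))
    p=lambda x:cv2.copyMakeBorder(x,0,H-len(x),0,0,cv2.BORDER_CONSTANT)
    cv2.imwrite(f"pics/{tag}.png",np.hstack([p(A),p(B)]))
E
python3 - <<'E'
from h import *
shot("d",(265,190,80,110),(130,120,80,110))
print(ctrl.get_state()["position"],Ro.from_rotvec(ctrl.get_state()["tool_rot"]).as_matrix().round(3))
E
```

```text
[0.59515374 0.25773635 0.26527129] [[-0.076  0.001  0.997]
 [-0.997  0.    -0.076]
 [-0.    -1.     0.001]]
```

View pics/d.png

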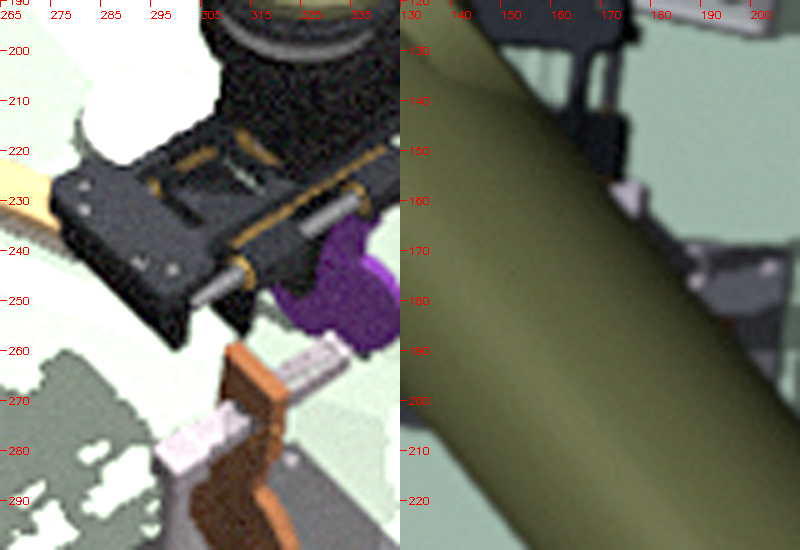

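```bash
python3 - <<'E'
from h import *
X=np.array([.5952,.2577,.2653]);z=np.array([.997,-.076,0]);x=np.array([-.076,-.997,0])
for k in(13,28):
  for sg in(1,-1):
    print(k*sg,[proj("scene",X+z*k*sg/1000+x*e)[0].round(1).tolist() for e in(-.0095,.0095)])
# refined mirror grip top corners in the new picture
p=[[310.5,259],[313.5,258.3],[319.2,269.6],[322.5,268]]
print(onz("scene",p,.218).round(4))
# predicted grip top corners
g=np.array([.595,.259,.218])
print([proj("scene",g+z*a+x*b)[0].round(1).tolist() for a in(.005,-.005) for b in(-.019,.019)])
E
```

```text
13 [[315.8, 255.8], [310.2, 250.4]]
-13 [[324.5, 250.1], [318.8, 244.9]]
28 [[310.8, 259.1], [305.1, 253.7]]
-28 [[329.4, 246.8], [323.6, 241.7]]
[[0.5961 0.2416 0.218 ]
 [0.5894 0.2449 0.218 ]
 [0.6031 0.2762 0.218 ]
 [0.5942 0.2782 0.218 ]]
[[320.1, 269.6], [309.2, 259.1], [323.3, 267.4], [312.4, 257.0]]
```

play_rows:
  translation:
    - [0,10,0]
    - [0,12,0]
    - [0,12,0]
    - [0,10,0]
    - [0,8,0]
    - [0,6,0]
    - [0,3,0]
    - [0,0,0]
    - [0,0,0]
    - [0,0,0]
  turn:
    - [0,0,0]
    - [0,0,0]
    - [0,0,0]
    - [0,0,0]
    - [0,0,0]
    - [0,0,0]
    - [0,0,0]
    - [0,0,0]
    - [0,0,0]
    - [0,0,0]
  fingers: [-0.4,-0.4,-0.4,-0.4,-0.4,-0.4,-0.4,-0.4,-0.4,-0.4]

```text
time: 5.2
position: [0.5952, 0.2578, 0.2041]
tool_rot: [-1.171, 1.265, -1.265]
ft_force: [0.9, 1.3, -0.3]
grip_width: 0.301
```

```bash
python3 - <<'E'
from h import *
shot("e",(275,200,80,100),(130,120,80,100))
s=ctrl.get_state();print(s["position"],s["ft_force"],s["torque"])
E
```

```text
[0.59519632 0.25769987 0.20412666] [0.48446062 0.06013804 0.68097844] [ 0.04789973 -0.12835905  0.03137779]
```

View pics/e.png

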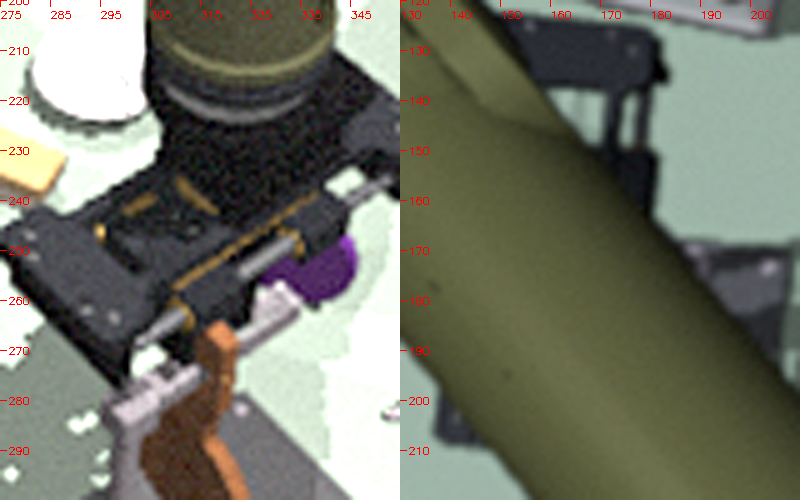

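The mirror's grip, at about (317,270), sits between the fingers with both tips still above the arm, and the force is near zero. Next I press down in small steps.

play_rows:
  translation:
    - [0,2,0]
    - [0,2,0]
    - [0,2,0]
    - [0,1,0]
    - [0,1,0]
    - [0,1,0]
    - [0,1,0]
    - [0,0,0]
    - [0,0,0]
    - [0,0,0]
  turn:
    - [0,0,0]
    - [0,0,0]
    - [0,0,0]
    - [0,0,0]
    - [0,0,0]
    - [0,0,0]
    - [0,0,0]
    - [0,0,0]
    - [0,0,0]
    - [0,0,0]
  fingers: [-0.4,-0.4,-0.4,-0.4,-0.4,-0.4,-0.4,-0.4,-0.4,-0.4]

```text
time: 6.13
position: [0.5958, 0.2575, 0.194]
tool_rot: [-1.17, 1.264, -1.266]
ft_force: [3.2, -0.1, 4.2]
grip_width: 0.302
```

```bash
python3 - <<'E'
from h import *
s=ctrl.get_state();print(s["position"],s["ft_force"],s["torque"])
E
```

```text
[0.59575079 0.25748043 0.19402371] [ 3.19116783 -0.09164286  4.17786326] [-0.11225885 -0.68999702 -0.05394177]
```

play_rows:
  translation:
    - [0,0.5,0]
    - [0,0.5,0]
    - [0,0.5,0]
    - [0,0.5,0]
    - [0,0,0]
    - [0,0,0]
    - [0,0,0]
    - [0,0,0]
    - [0,0,0]
    - [0,0,0]
  turn:
    - [0,0,0]
    - [0,0,0]
    - [0,0,0]
    - [0,0,0]
    - [0,0,0]
    - [0,0,0]
    - [0,0,0]
    - [0,0,0]
    - [0,0,0]
    - [0,0,0]
  fingers: [-0.4,-0.4,-0.4,-0.4,-0.4,-0.4,-0.4,-0.4,-0.4,-0.4]

```text
time: 6.97
position: [0.596, 0.2574, 0.1922]
tool_rot: [-1.17, 1.264, -1.266]
ft_force: [3.7, -0.9, 5.9]
grip_width: 0.303
```

```bash
python3 - <<'E'
from h import *
shot("f",(275,200,80,100),(130,120,80,100))
s=ctrl.get_state();print(s["position"],s["ft_force"],s["torque"])
E
```

```text
[0.59602278 0.25744396 0.19217572] [ 2.85683849 -0.36625536  5.5924086 ] [-0.08426832 -0.76435392  0.01094484]
```

View pics/f.png

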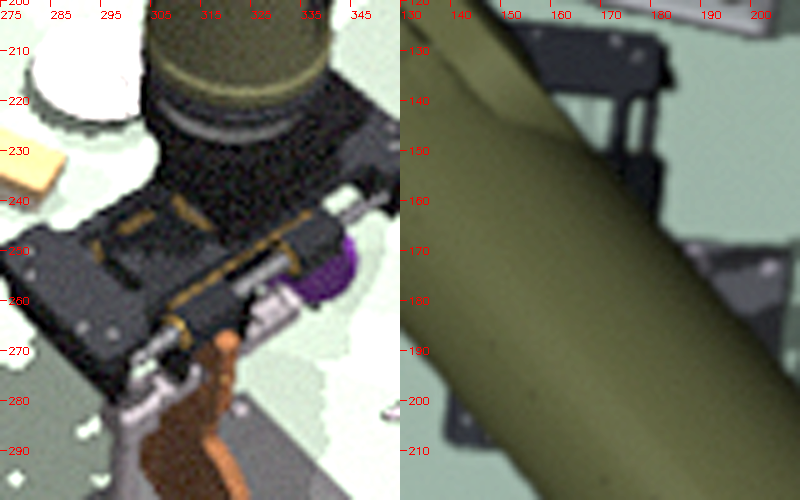

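play_rows:
  translation:
    - [0,0.5,0]
    - [0,0.5,0]
    - [0,0.5,0]
    - [0,0.5,0]
    - [0,0,0]
    - [0,0,0]
    - [0,0,0]
    - [0,0,0]
    - [0,0,0]
    - [0,0,0]
  turn:
    - [0,0,0]
    - [0,0,0]
    - [0,0,0]
    - [0,0,0]
    - [0,0,0]
    - [0,0,0]
    - [0,0,0]
    - [0,0,0]
    - [0,0,0]
    - [0,0,0]
  fingers: [-0.4,-0.4,-0.4,-0.4,-0.4,-0.4,-0.4,-0.4,-0.4,-0.4]

```text
time: 7.9
position: [0.5962, 0.2574, 0.1906]
tool_rot: [-1.169, 1.264, -1.266]
ft_force: [2.4, -1.2, 6.7]
grip_width: 0.302
```

```bash
python3 - <<'E'
from h import *
s=ctrl.get_state();print(s["position"],s["ft_force"],s["torque"])
E
```

```text
[0.59622283 0.25743789 0.19056463] [ 2.3555812  -1.18337655  6.68002681] [-0.12719394 -0.71170534 -0.01586775]
```

play_rows:
  translation:
    - [0,0.5,0]
    - [0,0.5,0]
    - [0,0,0]
    - [0,0,0]
    - [0,0,0]
    - [0,0,0]
    - [0,0,0]
    - [0,0,0]
    - [0,0,0]
    - [0,0,0]
  turn:
    - [0,0,0]
    - [0,0,0]
    - [0,0,0]
    - [0,0,0]
    - [0,0,0]
    - [0,0,0]
    - [0,0,0]
    - [0,0,0]
    - [0,0,0]
    - [0,0,0]
  fingers: [-0.4,-0.4,-0.4,-0.4,-0.4,-0.4,-0.4,-0.4,-0.4,-0.4]

```text
time: 8.73
position: [0.5963, 0.2574, 0.1905]
tool_rot: [-1.169, 1.263, -1.267]
ft_force: [2.6, -2.4, 11.7]
grip_width: 0.301
```

```bash
python3 - <<'E'
from h import *
s=ctrl.get_state();print(s["position"],s["ft_force"],s["torque"])
E
```

```text
[0.59626023 0.25744137 0.19048146] [ 2.56161338 -2.40244303 11.66955886] [-0.34445892 -0.44526661  0.03361389]
```

play_rows:
  translation:
    - [0,-0.4,0]
    - [0,0,0]
    - [0,0,0]
    - [0,0,0]
    - [0,0,0]
    - [0,0,0]
    - [0,0,0]
    - [0,0,0]
    - [0,0,0]
    - [0,0,0]
  turn:
    - [0,0,0]
    - [0,0,0]
    - [0,0,0]
    - [0,0,0]
    - [0,0,0]
    - [0,0,0]
    - [0,0,0]
    - [0,0,0]
    - [0,0,0]
    - [0,0,0]
  fingers: [-0.5,-0.6,-0.7,-0.8,-0.9,-1,-1,-1,-1,-1]
  grip_force: 15

```text
time: 9.57
position: [0.5945, 0.2585, 0.1905]
tool_rot: [-1.172, 1.265, -1.264]
ft_force: [-2.7, 0.3, 10.7]
grip_width: 0.108
```

```bash
python3 - <<'E'
from h import *
s=ctrl.get_state();print(s["position"],s["ft_force"],s["torque"],s["grip_width"]*87)
E
```

```text
[0.59448933 0.25850015 0.19051368] [-2.67115218  0.30610885 10.66944115] [-0.1213988   0.17602452  0.0327613 ] 9.387301837710112
```

play_rows:
  translation:
    - [0,-0.3,-1]
    - [0,0,-1.5]
    - [0,0,-1.5]
    - [0,0,-1.5]
    - [0,0,-1.5]
    - [0,0,-1.5]
    - [0,0,-1.5]
    - [0,0,-1]
    - [0,0,0]
    - [0,0,0]
  turn:
    - [0,0,0]
    - [0,0,0]
    - [0,0,0]
    - [0,0,0]
    - [0,0,0]
    - [0,0,0]
    - [0,0,0]
    - [0,0,0]
    - [0,0,0]
    - [0,0,0]
  fingers: [-1,-1,-1,-1,-1,-1,-1,-1,-1,-1]

```text
time: 10.4
position: [0.5858, 0.2583, 0.1905]
tool_rot: [-1.168, 1.263, -1.267]
ft_force: [4.4, -0.1, 6.1]
grip_width: 0.11
```

```bash
python3 - <<'E'
from h import *
s=ctrl.get_state();print(s["position"],s["ft_force"],s["torque"],s["grip_width"]*87)
E
```

```text
[0.5857862  0.25834994 0.19054475] [ 4.42228919 -0.08383242  6.08614111] [-0.11844983 -0.96629264 -0.02279672] 9.56392389486395
```

play_rows:
  translation:
    - [0,0.1,-1.5]
    - [0,0,-1.5]
    - [0,0,-1.5]
    - [0,0,-1.5]
    - [0,0,-1.5]
    - [0,0,-1.5]
    - [0,0,-1.5]
    - [0,0,-1.5]
    - [0,0,0]
    - [0,0,0]
  turn:
    - [0,0,0]
    - [0,0,0]
    - [0,0,0]
    - [0,0,0]
    - [0,0,0]
    - [0,0,0]
    - [0,0,0]
    - [0,0,0]
    - [0,0,0]
    - [0,0,0]
  fingers: [-1,-1,-1,-1,-1,-1,-1,-1,-1,-1]

```text
time: 11.23
position: [0.5741, 0.2592, 0.1906]
tool_rot: [-1.168, 1.263, -1.267]
ft_force: [4.5, -0.5, 7.8]
grip_width: 0.116
```

```bash
python3 - <<'E'
from h import *
s=ctrl.get_state();print(s["position"],s["ft_force"],s["torque"],s["grip_width"]*87)
shot("g",(275,200,80,100),(130,120,80,100))
E
```

```text
[0.57410559 0.25915441 0.19056088] [ 4.53077856 -0.50290404  7.75627984] [-0.15926102 -1.11106809 -0.04068615] 10.056423679161421
```

View pics/g.png

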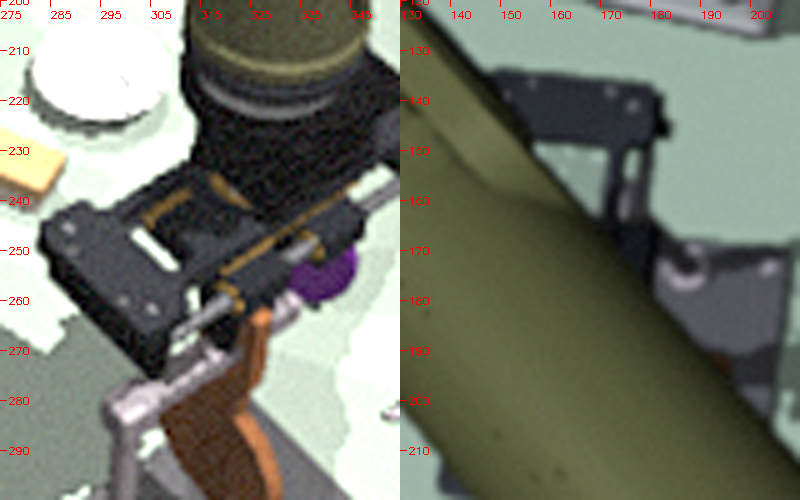

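The mirror moves with the gripper and is past the lip at about 4.5 N drag and 8 N on the arm. I'll keep drawing, easing upward as the fingers near the hinge.

play_rows:
  translation:
    - [0,0,-1.8]
    - [0,0,-1.8]
    - [0,0,-1.8]
    - [0,0,-1.8]
    - [0,-0.1,-1.8]
    - [0,-0.1,-1.8]
    - [0,-0.1,-1.8]
    - [0,-0.1,-1.8]
    - [0,0,0]
    - [0,0,0]
  turn:
    - [0,0,0]
    - [0,0,0]
    - [0,0,0]
    - [0,0,0]
    - [0,0,0]
    - [0,0,0]
    - [0,0,0]
    - [0,0,0]
    - [0,0,0]
    - [0,0,0]
  fingers: [-1,-1,-1,-1,-1,-1,-1,-1,-1,-1]

```text
time: 12.17
position: [0.56, 0.2603, 0.1911]
tool_rot: [-1.167, 1.262, -1.267]
ft_force: [4.6, -0.7, 8.2]
grip_width: 0.116
```

```bash
python3 - <<'E'
from h import *
s=ctrl.get_state();print(s["position"],s["ft_force"],s["torque"],s["grip_width"]*87)
E
```

```text
[0.55997897 0.2603309  0.19111842] [ 4.61972    -0.70576843  8.22491664] [-0.10622334 -1.24474624 -0.01200281] 10.05384771663091
```

play_rows:
  translation:
    - [0,-0.1,-1.8]
    - [0,-0.1,-1.8]
    - [0,-0.1,-1.8]
    - [0,-0.1,-1.8]
    - [0,-0.1,-1.8]
    - [0,-0.1,-1.8]
    - [0,-0.1,-1.8]
    - [0,-0.1,-1.8]
    - [0,0,0]
    - [0,0,0]
  turn:
    - [0,0,0]
    - [0,0,0]
    - [0,0,0]
    - [0,0,0]
    - [0,0,0]
    - [0,0,0]
    - [0,0,0]
    - [0,0,0]
    - [0,0,0]
    - [0,0,0]
  fingers: [-1,-1,-1,-1,-1,-1,-1,-1,-1,-1]

```text
time: 13.0
position: [0.5461, 0.2616, 0.1926]
tool_rot: [-1.166, 1.262, -1.268]
ft_force: [5.0, -1.1, 11.0]
grip_width: 0.115
```

```bash
python3 - <<'E'
from h import *
s=ctrl.get_state();print(s["position"],s["ft_force"],s["torque"],s["grip_width"]*87)
shot("i",(285,200,80,100),(130,120,80,100))
E
```

```text
[0.546138   0.2615752  0.19263725] [ 4.97034593 -1.07206477 10.97947479] [-0.29089025 -1.32419903 -0.06365977] 9.997132556440755
```

View pics/i.png

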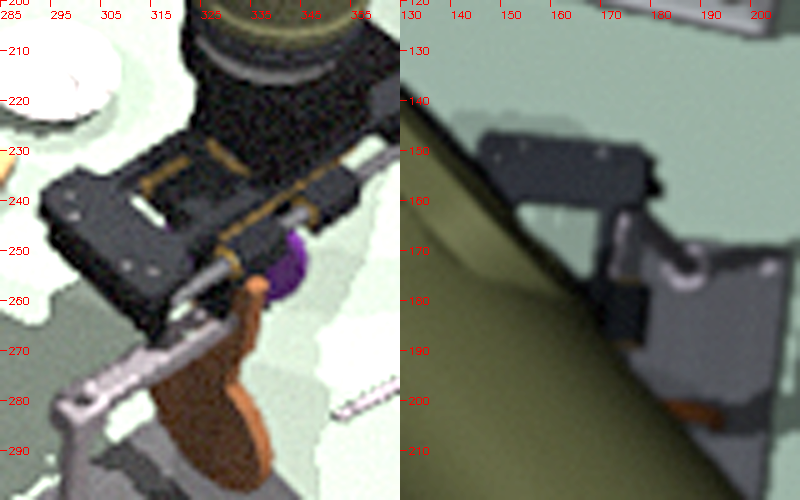

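play_rows:
  translation:
    - [0,-0.1,-1.8]
    - [0,-0.1,-1.8]
    - [0,-0.1,-1.8]
    - [0,0,-1.8]
    - [0,0,-1.8]
    - [0,0,-1.8]
    - [0,0,-1.8]
    - [0,0,-1.8]
    - [0,0,0]
    - [0,0,0]
  turn:
    - [0,0,0]
    - [0,0,0]
    - [0,0,0]
    - [0,0,0]
    - [0,0,0]
    - [0,0,0]
    - [0,0,0]
    - [0,0,0]
    - [0,0,0]
    - [0,0,0]
  fingers: [-1,-1,-1,-1,-1,-1,-1,-1,-1,-1]

```text
time: 13.93
position: [0.5286, 0.2624, 0.1904]
tool_rot: [-1.173, 1.265, -1.265]
ft_force: [1.7, -0.1, 3.3]
grip_width: 0.113
```

```bash
python3 - <<'E'
from h import *
s=ctrl.get_state();print(s["position"],s["ft_force"],s["torque"],s["grip_width"]*87)
E
```

```text
[0.52855454 0.26241907 0.19044246] [ 1.72804993 -0.14881251  3.26049266] [-0.10763004 -0.48070314 -0.05257044] 9.850241339751712
```

play_rows:
  translation:
    - [0,-1,-1]
    - [0,0,-2]
    - [0,0,-3]
    - [0,0,-4]
    - [0,0,-6]
    - [0,0,-6]
    - [0,0,-6]
    - [0,0,-4]
    - [0,0,0]
    - [0,0,0]
  turn:
    - [0,0,0]
    - [0,0,0]
    - [0,0,0]
    - [0,0,0]
    - [0,0,0]
    - [0,0,0]
    - [0,0,0]
    - [0,0,0]
    - [0,0,0]
    - [0,0,0]
  fingers: [-1,-1,-1,-1,-1,-1,-1,-1,-1,-1]
  grip_force: 20

```text
time: 14.77
position: [0.4969, 0.2649, 0.1918]
tool_rot: [-1.172, 1.264, -1.266]
ft_force: [0.3, -0.4, -2.0]
grip_width: 0.114
```

```bash
python3 - <<'E'
from h import *
s=ctrl.get_state();print(s["position"],s["ft_force"],s["torque"],s["grip_width"]*87)
shot("j",(285,200,80,100),(130,120,80,100))
E
```

```text
[0.49694482 0.26486857 0.19180295] [ 0.34848194 -0.41378124 -1.99013116] [-0.02349202 -0.04538265  0.01694486] 9.935804665248616
```

View pics/j.png

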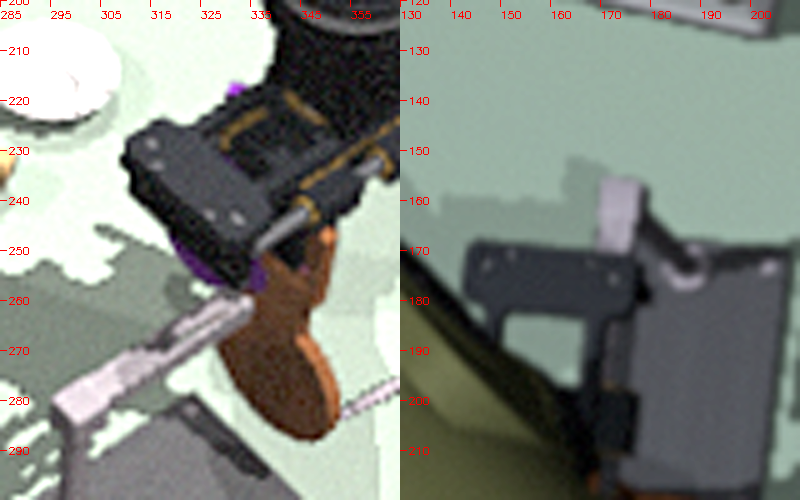

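The mirror is off the nose: it hangs free at about (320,270), with the arm intact. Now I lift it.

play_rows:
  translation:
    - [0,-6,0]
    - [0,-12,0]
    - [0,-18,0]
    - [0,-22,0]
    - [0,-24,0]
    - [0,-24,0]
    - [0,-24,0]
    - [0,-22,0]
    - [0,-16,0]
    - [0,-8,0]
  turn:
    - [0,0,0]
    - [0,0,0]
    - [0,0,0]
    - [0,0,0]
    - [0,0,0]
    - [0,0,0]
    - [0,0,0]
    - [0,0.04,0]
    - [0,0.05,0]
    - [0,0.04,0]
  fingers: [-1,-1,-1,-1,-1,-1,-1,-1,-1,-1]
  grip_force: 25

```text
time: 15.7
position: [0.4976, 0.2659, 0.3714]
tool_rot: [-1.099, 1.359, -1.361]
ft_force: [0.6, 0.3, -0.9]
grip_width: 0.115
```

play_rows:
  translation:
    - [8,0,0]
    - [16,0,1]
    - [22,0,1]
    - [26,0,1.5]
    - [28,0,1.5]
    - [28,0,1.5]
    - [28,0,1.5]
    - [28,0,1.5]
    - [28,0,1.5]
    - [28,0,1.5]
  turn:
    - [0,0,0]
    - [0,0,0]
    - [0,0,0]
    - [0,0,0]
    - [0,0,0]
    - [0,0,0]
    - [0,0,0]
    - [0,0,0]
    - [0,0,0]
    - [0,0,0]
  fingers: [-1,-1,-1,-1,-1,-1,-1,-1,-1,-1]

```text
time: 16.53
position: [0.4593, 0.0259, 0.3677]
tool_rot: [-1.105, 1.358, -1.36]
ft_force: [0.9, 1.2, -1.7]
grip_width: 0.115
```

play_rows:
  translation:
    - [28,0,1.5]
    - [28,0,1.5]
    - [28,0,1.5]
    - [28,0,1.5]
    - [28,0,1.5]
    - [28,0,1.5]
    - [26,0,1.5]
    - [24,0,1.5]
    - [18,0,1]
    - [10,0,1]
  turn:
    - [0,0,0]
    - [0,0,0]
    - [0,0,0]
    - [0,0,0]
    - [0,0,0]
    - [0,0,0]
    - [0,0,0]
    - [0,0,0]
    - [0,0,0]
    - [0,0,0]
  fingers: [-1,-1,-1,-1,-1,-1,-1,-1,-1,-1]

```text
time: 17.37
position: [0.422, -0.2191, 0.3672]
tool_rot: [-1.104, 1.362, -1.361]
ft_force: [-1.1, -0.6, -0.3]
grip_width: 0.111
```

```bash
python3 - <<'E'
from h import *
s=ctrl.get_state();print(s["position"],s["ft_force"],s["torque"],s["grip_width"]*87,s["joint_positions"].round(3))
print(Ro.from_rotvec(s["tool_rot"]).as_matrix().round(3))
shot("k",(180,60,90,140),(330,140,70,130),4)
cv2.imwrite("pics/k_full.png",np.hstack([cv2.imread("pics/k_s.png")[:,60:460],cv2.imread("pics/k_t.png")[:,80:480]]))
E
```

```text
[ 0.42202122 -0.21905148  0.36724309] [-1.14460441 -0.57114784 -0.26422327] [-0.0239099  -0.10323835 -0.00496136] 9.685342809527606 [ 1.016 -0.072 -0.551  1.595 -0.037  1.609  0.256]
[[-0.207 -0.001  0.978]
 [-0.978  0.    -0.207]
 [ 0.    -1.    -0.001]]
```

View pics/k_full.png

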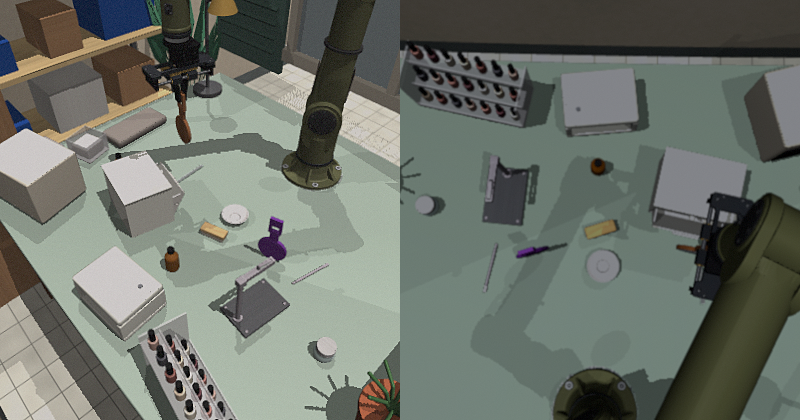

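The mirror hangs straight at scene (243,125). Next I tilt it to match the bin panel.

play_rows:
  translation:
    - [0,0,0]
    - [0,0,0]
    - [0,0,0]
    - [0,0,0]
    - [0,0,0]
    - [0,0,0]
    - [0,0,0]
    - [0,0,0]
    - [0,0,0]
    - [0,0,0]
  turn:
    - [0.03,0,0]
    - [0.06,0,0]
    - [0.06,0,0]
    - [0.06,0,0]
    - [0.06,0,0]
    - [0.06,0,0]
    - [0.06,0,0]
    - [0.04,0,0]
    - [0.02,0,0]
    - [0,0,0]
  fingers: [-1,-1,-1,-1,-1,-1,-1,-1,-1,-1]

```text
time: 18.3
position: [0.4454, -0.2289, 0.3702]
tool_rot: [-0.848, 1.046, -1.529]
ft_force: [1.2, 0.1, -1.6]
grip_width: 0.115
```

```bash
python3 - <<'E'
from h import *
s=ctrl.get_state();print(s["position"],s["ft_force"],s["torque"],s["grip_width"]*87,s["joint_positions"].round(3))
M=Ro.from_rotvec(s["tool_rot"]).as_matrix();print(M.round(3))
P=s["position"]
pts=np.array([P+M@[0,.1,0],P+M@[0,.145,0],P+M@[.045,.1,0],P+M@[-.045,.1,0]])
print(proj("scene",pts).round(1).tolist(),proj("top",pts).round(1).tolist())
shot("l",(190,60,90,140),(330,160,90,140),4)
E
```

```text
[ 0.44537997 -0.22888542  0.37021347] [ 1.1923638   0.05449421 -1.57939495] [0.05933325 0.54969798 0.03467493] 9.974854938384079 [ 0.693 -0.302 -0.14   1.837 -0.182  1.254  0.377]
[[-0.199  0.361  0.911]
 [-0.98  -0.068 -0.187]
 [-0.006 -0.93   0.367]]
[[223.9, 131.3], [220.2, 144.3], [217.5, 124.1], [230.5, 138.8]] [[384.2, 224.0], [381.1, 218.6], [404.2, 228.4], [364.2, 219.7]]
```

View pics/l.png

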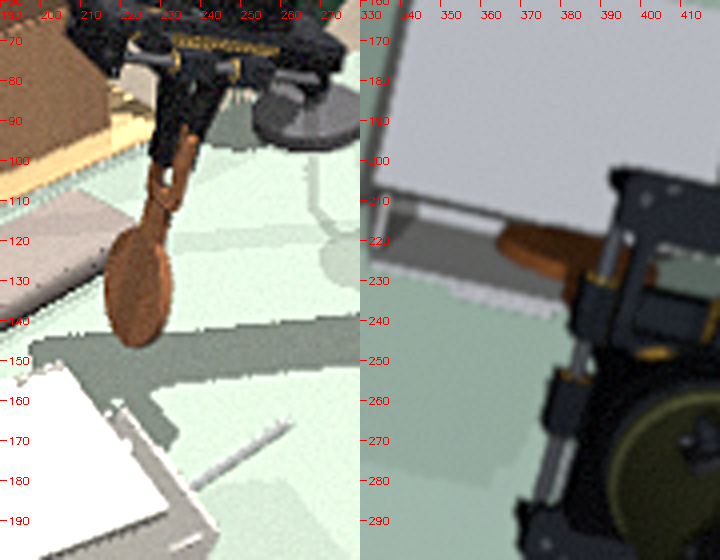

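play_rows:
  translation:
    - [0,1,4]
    - [-0.5,2,6]
    - [-1,3,6]
    - [-1,6,2.5]
    - [-1,8,-2]
    - [-0.5,10,-4]
    - [-0.5,8,-4]
    - [0,6,-3]
    - [0,2,-1]
    - [0,0,0]
  turn:
    - [0,0,0]
    - [0,0,0]
    - [0,0,0]
    - [0,0,0]
    - [0,0,0]
    - [0,0,0]
    - [0,0,0]
    - [0,0,0]
    - [0,0,0]
    - [0,0,0]
  fingers: [-1,-1,-1,-1,-1,-1,-1,-1,-1,-1]

```text
time: 19.23
position: [0.4659, -0.2302, 0.3281]
tool_rot: [-0.847, 1.049, -1.532]
ft_force: [-0.1, -0.7, -0.7]
grip_width: 0.114
```

```bash
cat >> h.py <<'E'
def dstate():
    s=ctrl.get_state();M=Ro.from_rotvec(s["tool_rot"]).as_matrix();P=s["position"];d=np.array([.5916,-.2543,0]);a=-.207
    D=Ro.from_euler("z",a).as_matrix()
    f=lambda X:((X-d)@D*1000).round(1)
    print("TCP d",f(P),"bottom d",f(P+M@[0,.145,0]),"tool axes d\n",(D.T@M).round(3),"\nF",s["ft_force"].round(1),"w",round(s["grip_width"]*87,1),"q",s["joint_positions"].round(3),"t",s["time"])
E
python3 - <<'E'
from h import *
dstate()
E
```

```text
TCP d [-128.    -2.3  328.1] bottom d [-75.   -1.3 193.2] tool axes d
 [[ 0.003  0.366  0.931]
 [-1.     0.006  0.001]
 [-0.006 -0.931  0.366]] 
F [-0.1 -0.7 -0.7] w 9.9 q [ 0.685 -0.259 -0.163  1.887 -0.175  1.16   0.358] t 19.2333
```

play_rows:
  translation:
    - [0,0,0]
    - [0,0,0]
    - [0,0,0]
    - [0,0,0.5]
    - [0,0,0.5]
    - [0,0,0.5]
    - [0,0,0.5]
    - [0,0,0]
    - [0,0,0]
    - [0,0,0]
  turn:
    - [-0.01,0,0]
    - [-0.02,0,0]
    - [-0.03,0,0]
    - [-0.03,0,0]
    - [-0.03,0,0]
    - [-0.02,0,0]
    - [-0.02,0,0]
    - [-0.01,0,0]
    - [0,0,0]
    - [0,0,0]
  fingers: [-1,-1,-1,-1,-1,-1,-1,-1,-1,-1]

```text
time: 20.07
position: [0.4685, -0.2308, 0.3298]
tool_rot: [-0.964, 1.19, -1.458]
ft_force: [-0.1, 0.0, -1.1]
grip_width: 0.111
```

```bash
python3 - <<'E'
from h import *
dstate()
shot("m",(180,80,90,140),(330,160,90,140),4)
s=ctrl.get_state();M=Ro.from_rotvec(s["tool_rot"]).as_matrix();P=s["position"]
pts=np.array([P+M@[0,.1,0],P+M@[0,.145,0],P+M@[.045,.1,0],P+M@[-.045,.1,0]])
print(proj("scene",pts).round(1).tolist(),proj("top",pts).round(1).tolist())
E
```

```text
TCP d [-125.3   -2.3  329.8] bottom d [-95.7  -1.5 187.8] tool axes d
 [[ 0.004  0.204  0.979]
 [-1.     0.006  0.003]
 [-0.005 -0.979  0.204]] 
F [-0.1  0.  -1.1] w 9.7 q [ 0.677 -0.13  -0.207  1.743 -0.088  1.33   0.278] t 20.0667
[[223.6, 144.6], [222.2, 156.9], [217.4, 137.2], [230.0, 152.3]] [[379.0, 222.7], [375.5, 220.6], [398.1, 227.0], [359.9, 218.5]]
```

View pics/m.png

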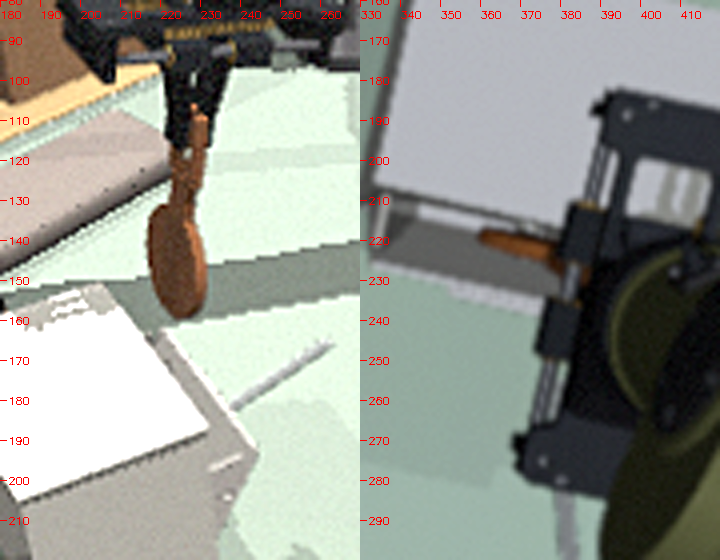

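Predicted and seen disc positions agree within 1–2 px (disc centre at scene (224,145)). The mouth below is open, so I lower the mirror.

play_rows:
  translation:
    - [0,8,-1.7]
    - [0,12,-2.5]
    - [0,15,-3]
    - [0,15,-3]
    - [0,15,-3]
    - [0,14,-3]
    - [0,12,-2.5]
    - [0,9,-1.9]
    - [0,5,-1]
    - [0,2,-0.4]
  turn:
    - [0,0,0]
    - [0,0,0]
    - [0,0,0]
    - [0,0,0]
    - [0,0,0]
    - [0,0,0]
    - [0,0,0]
    - [0,0,0]
    - [0,0,0]
    - [0,0,0]
  fingers: [-1,-1,-1,-1,-1,-1,-1,-1,-1,-1]

```text
time: 21.0
position: [0.4681, -0.23, 0.2191]
tool_rot: [-0.964, 1.192, -1.457]
ft_force: [0.6, -0.8, -1.2]
grip_width: 0.113
```

```bash
python3 - <<'E'
from h import *
dstate()
shot("n",(180,100,90,140),(330,160,90,140),4)
E
```

```text
TCP d [-125.9   -1.6  219.1] bottom d [-96.5  -0.7  77.1] tool axes d
 [[ 0.004  0.202  0.979]
 [-1.     0.006  0.002]
 [-0.006 -0.979  0.202]] 
F [ 0.6 -0.8 -1.2] w 9.9 q [ 0.674 -0.091 -0.216  1.927 -0.085  1.109  0.283] t 21.0
```

View pics/n.png

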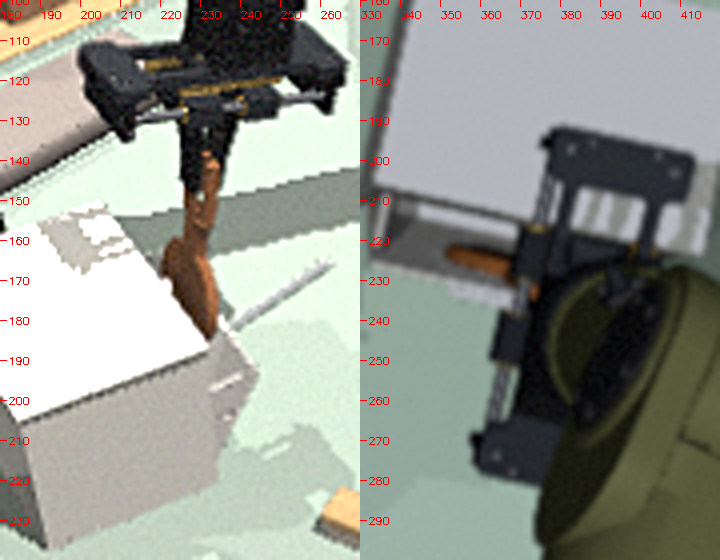

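play_rows:
  translation:
    - [0,4,-1]
    - [0,6,-1.3]
    - [0,7,-1.5]
    - [0,8,-1.7]
    - [0,8,-1.7]
    - [0,7,-1.5]
    - [0,5,-1]
    - [0,3,-0.7]
    - [0,1,-0.3]
    - [0,0,0]
  turn:
    - [0.02,0,0]
    - [0.02,0,0]
    - [0.03,0,0]
    - [0.03,0,0]
    - [0.03,0,0]
    - [0.02,0,0]
    - [0.02,0,0]
    - [0.02,0,0]
    - [0,0,0]
    - [0,0,0]
  fingers: [-1,-1,-1,-1,-1,-1,-1,-1,-1,-1]

```text
time: 21.93
position: [0.4726, -0.231, 0.1711]
tool_rot: [-0.833, 1.03, -1.541]
ft_force: [0.0, -0.0, -0.7]
grip_width: 0.112
```

```bash
python3 - <<'E'
from h import *
dstate()
shot("o",(180,100,90,140),(330,160,90,140),4)
E
```

```text
TCP d [-121.3   -1.6  171.1] bottom d [-65.4  -0.8  37.4] tool axes d
 [[ 0.003  0.386  0.923]
 [-1.     0.006  0.001]
 [-0.005 -0.923  0.386]] 
F [ 0.  -0.  -0.7] w 9.7 q [ 0.679 -0.175 -0.179  2.142 -0.205  0.802  0.407] t 21.9333
```

View pics/o.png

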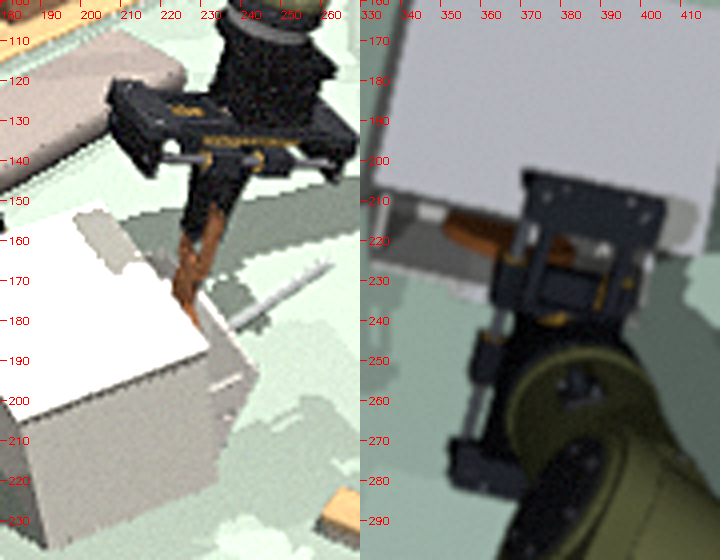

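play_rows:
  translation:
    - [0,2,0]
    - [0,2,0]
    - [0,2,0]
    - [0,1.5,0]
    - [0,1,0]
    - [0,1,0]
    - [0,0.5,0]
    - [0,0,0]
    - [0,0,0]
    - [0,0,0]
  turn:
    - [0,0,0]
    - [0,0,0]
    - [0,0,0]
    - [0,0,0]
    - [0,0,0]
    - [0,0,0]
    - [0,0,0]
    - [0,0,0]
    - [0,0,0]
    - [0,0,0]
  fingers: [-1,-1,-1,-1,-1,-1,-1,-1,-1,-1]

```text
time: 22.87
position: [0.4763, -0.2316, 0.1615]
tool_rot: [-0.833, 1.03, -1.54]
ft_force: [0.2, 0.4, -1.5]
grip_width: 0.114
```

```bash
python3 - <<'E'
from h import *
dstate()
E
```

```text
TCP d [-117.5   -1.4  161.5] bottom d [-61.6  -0.6  27.7] tool axes d
 [[ 0.004  0.386  0.923]
 [-1.     0.006  0.001]
 [-0.005 -0.923  0.386]] 
F [ 0.2  0.4 -1.5] w 9.9 q [ 0.677 -0.156 -0.182  2.147 -0.204  0.779  0.406] t 22.8667
```

play_rows:
  translation:
    - [0,1,0]
    - [0,1,0]
    - [0,1,0]
    - [0,0.5,0]
    - [0,0.5,0]
    - [0,0.5,0]
    - [0,0,0]
    - [0,0,0]
    - [0,0,0]
    - [0,0,0]
  turn:
    - [0,0,0]
    - [0,0,0]
    - [0,0,0]
    - [0,0,0]
    - [0,0,0]
    - [0,0,0]
    - [0,0,0]
    - [0,0,0]
    - [0,0,0]
    - [0,0,0]
  fingers: [-1,-1,-1,-1,-1,-1,-1,-1,-1,-1]

```text
time: 23.7
position: [0.4781, -0.2319, 0.1574]
tool_rot: [-0.833, 1.03, -1.54]
ft_force: [0.3, -0.4, -0.8]
grip_width: 0.114
```

```bash
python3 - <<'E'
from h import *
dstate()
shot("p",(180,100,90,140),(330,160,90,140),4)
E
```

```text
TCP d [-115.7   -1.4  157.4] bottom d [-59.8  -0.6  23.6] tool axes d
 [[ 0.004  0.386  0.923]
 [-1.     0.006  0.001]
 [-0.005 -0.923  0.386]] 
F [ 0.3 -0.4 -0.8] w 9.9 q [ 0.676 -0.148 -0.184  2.149 -0.203  0.768  0.405] t 23.7
```

View pics/p.png

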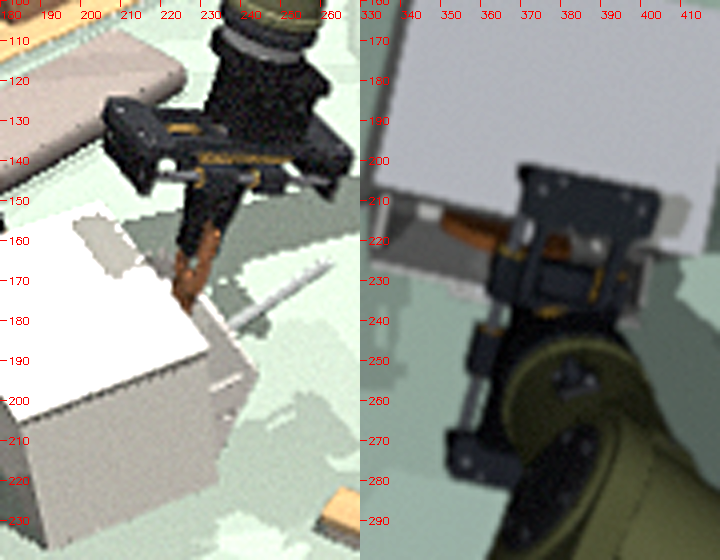

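play_rows:
  translation:
    - [0,0,-1]
    - [0,0,-2]
    - [0,0,-2]
    - [0,0,-2]
    - [0,0,-2]
    - [0,0,-2]
    - [0,0.5,-2]
    - [0,0.5,-1]
    - [0,0.5,0]
    - [0,0,0]
  turn:
    - [0.005,0,0]
    - [0.01,0,0]
    - [0.01,0,0]
    - [0.01,0,0]
    - [0.01,0,0]
    - [0.01,0,0]
    - [0.005,0,0]
    - [0,0,0]
    - [0,0,0]
    - [0,0,0]
  fingers: [-1,-1,-1,-1,-1,-1,-1,-1,-1,-1]

```text
time: 24.63
position: [0.4663, -0.2294, 0.1502]
tool_rot: [-0.791, 0.979, -1.564]
ft_force: [0.8, -0.9, -0.8]
grip_width: 0.115
```

```bash
python3 - <<'E'
from h import *
dstate()
E
```

```text
TCP d [-127.8   -1.4  150.2] bottom d [-63.9  -0.5  20. ] tool axes d
 [[ 0.004  0.44   0.898]
 [-1.     0.006  0.001]
 [-0.005 -0.898  0.44 ]] 
F [ 0.8 -0.9 -0.8] w 10.0 q [ 0.673 -0.202 -0.155  2.229 -0.268  0.694  0.48 ] t 24.6333
```

play_rows:
  translation:
    - [0,0.5,0]
    - [0,0,0]
    - [0,0.5,0]
    - [0,0,0]
    - [0,0.5,0]
    - [0,0,0]
    - [0,0.5,0]
    - [0,0,0]
    - [0,0,0]
    - [0,0,0]
  turn:
    - [0,0,0]
    - [0,0,0]
    - [0,0,0]
    - [0,0,0]
    - [0,0,0]
    - [0,0,0]
    - [0,0,0]
    - [0,0,0]
    - [0,0,0]
    - [0,0,0]
  fingers: [-1,-1,-1,-1,-1,-1,-1,-1,-1,-1]

```text
time: 25.47
position: [0.4675, -0.2301, 0.1501]
tool_rot: [-0.791, 0.978, -1.565]
ft_force: [-7.7, 2.0, 10.9]
grip_width: 0.113
```

```bash
python3 - <<'E'
from h import *
dstate()
E
```

```text
TCP d [-126.4   -1.8  150.1] bottom d [-62.4  -1.   20. ] tool axes d
 [[ 0.003  0.441  0.897]
 [-1.     0.006  0.001]
 [-0.005 -0.897  0.441]] 
F [-7.7  2.  10.9] w 9.8 q [ 0.673 -0.2   -0.155  2.227 -0.268  0.691  0.48 ] t 25.4667
```

play_rows:
  translation:
    - [0,-1,0]
    - [0,-0.7,0]
    - [0,0,0]
    - [0,0,0]
    - [0,0,0]
    - [0,0,0]
    - [0,0,0]
    - [0,0,0]
    - [0,0,0]
    - [0,0,0]
  turn:
    - [0,0,0]
    - [0,0,0]
    - [0,0,0]
    - [0,0,0]
    - [0,0,0]
    - [0,0,0]
    - [0,0,0]
    - [0,0,0]
    - [0,0,0]
    - [0,0,0]
  fingers: [-1,-1,-1,-1,-1,-1,-1,-1,-1,-1]

```text
time: 26.3
position: [0.4663, -0.2294, 0.1498]
tool_rot: [-0.791, 0.98, -1.564]
ft_force: [0.1, 0.6, -0.8]
grip_width: 0.111
```

```bash
python3 - <<'E'
from h import *
dstate()
E
```

```text
TCP d [-127.7   -1.4  149.8] bottom d [-64.   -0.5  19.6] tool axes d
 [[ 0.004  0.44   0.898]
 [-1.     0.006  0.001]
 [-0.005 -0.898  0.44 ]] 
F [ 0.1  0.6 -0.8] w 9.6 q [ 0.673 -0.201 -0.155  2.229 -0.268  0.693  0.48 ] t 26.3
```

play_rows:
  translation:
    - [0,0,0]
    - [0,0,0]
    - [0,0,0]
    - [0,0,0]
    - [0,0,0]
    - [0,0,0]
    - [0,0,0]
    - [0,0,0]
    - [0,0,0]
    - [0,0,0]
  turn:
    - [0,0,0]
    - [0,0,0]
    - [0,0,0]
    - [0,0,0]
    - [0,0,0]
    - [0,0,0]
    - [0,0,0]
    - [0,0,0]
    - [0,0,0]
    - [0,0,0]
  fingers: [-0.7,-0.6,-0.5,-0.4,-0.3,-0.2,-0.1,0.1,0.3,0.4]

```text
time: 27.13
position: [0.4664, -0.2295, 0.15]
tool_rot: [-0.791, 0.979, -1.564]
ft_force: [0.2, -0.2, -0.2]
grip_width: 0.59
```

```bash
python3 - <<'E'
from h import *
dstate()
shot("q",(180,100,90,140),(330,160,90,140),4)
E
```

```text
TCP d [-127.6   -1.5  150. ] bottom d [-63.8  -0.6  19.8] tool axes d
 [[ 0.004  0.44   0.898]
 [-1.     0.006  0.001]
 [-0.005 -0.898  0.44 ]] 
F [ 0.2 -0.2 -0.2] w 51.3 q [ 0.673 -0.202 -0.155  2.229 -0.268  0.693  0.48 ] t 27.1333
```

View pics/q.png

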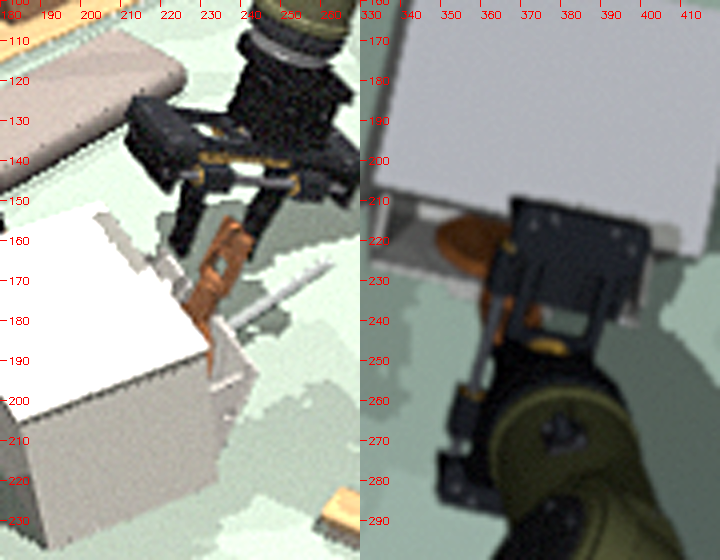

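play_rows:
  translation:
    - [0,0,0]
    - [0,0,0]
    - [0,-1,0]
    - [0,-3,0]
    - [0,-4,0]
    - [0,-6,0]
    - [0,-6,0]
    - [0,-6,0]
    - [0,-6,0]
    - [0,-5,0]
  turn:
    - [0,0,0]
    - [0,0,0]
    - [0,0,0]
    - [0,0,0]
    - [0,0,0]
    - [-0.01,0,0]
    - [-0.01,0,0]
    - [-0.01,0,0]
    - [-0.01,0,0]
    - [-0.01,0,0]
  fingers: [0.6,0.7,0.75,0.75,0.75,0.75,0.75,0.75,0.75,0.75]

```text
time: 28.07
position: [0.4508, -0.2265, 0.1844]
tool_rot: [-0.826, 1.022, -1.545]
ft_force: [-0.5, -0.3, 0.2]
grip_width: 0.874
```

```bash
python3 - <<'E'
from h import *
dstate()
shot("r",(180,100,90,140),(330,160,90,140),4)
E
```

```text
TCP d [-143.5   -1.8  184.4] bottom d [-86.2  -0.9  51.1] tool axes d
 [[ 0.004  0.395  0.919]
 [-1.     0.006  0.001]
 [-0.005 -0.919  0.395]] 
F [-0.5 -0.3  0.2] w 76.0 q [ 0.688 -0.244 -0.162  2.172 -0.226  0.836  0.438] t 28.0667
```

View pics/r.png

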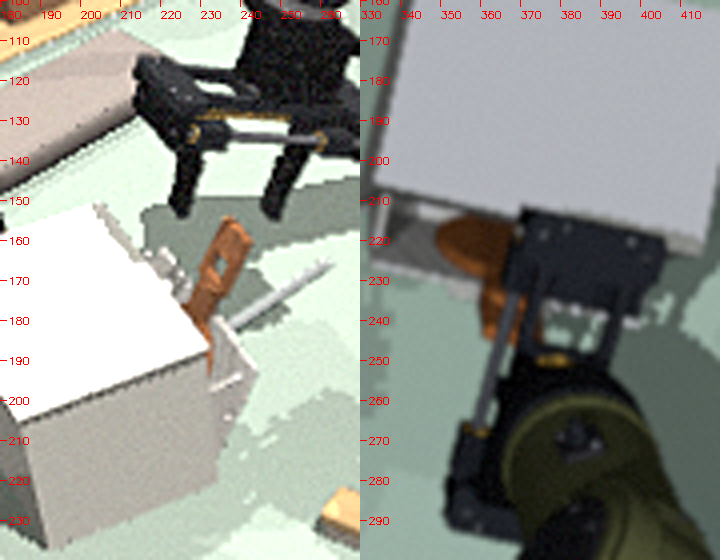

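The mirror stands in the bin, leaning on the panel with its handle at scene (237,160), and the fingers are clear. I'll back the arm away.

play_rows:
  translation:
    - [0,-5,0]
    - [0,-8,0]
    - [0,-10,0]
    - [0,-14,3]
    - [0,-16,4]
    - [0,-18,4]
    - [0,-18,3]
    - [0,-18,2]
    - [0,-14,1]
    - [0,-8,0]
  turn:
    - [-0.02,0,0]
    - [-0.03,0,0]
    - [-0.04,0,0]
    - [-0.05,0,0]
    - [-0.05,0,0]
    - [-0.05,0,0]
    - [-0.05,0,0]
    - [-0.04,0,0]
    - [-0.03,0,0]
    - [-0.02,0,0]
  fingers: [0.75,0.75,0.75,0.75,0.75,0.75,0.75,0.75,0.75,0.75]

```text
time: 29.0
position: [0.4412, -0.2251, 0.3138]
tool_rot: [-1.085, 1.338, -1.368]
ft_force: [-0.1, -0.3, -0.8]
grip_width: 0.875
```

play_rows:
  translation:
    - [-10,-3,0]
    - [-18,-3,0]
    - [-24,0,0]
    - [-28,0,0]
    - [-28,0,0]
    - [-28,0,0]
    - [-24,0,0]
    - [-16,0,0]
    - [-8,0,0]
    - [0,0,0]
  turn:
    - [0,0,0]
    - [0,0,0]
    - [0,0,0]
    - [0,0,0]
    - [0,0,0]
    - [0,0,0]
    - [0,0,0]
    - [0,0,0]
    - [0,0,0]
    - [0,0,0]
  fingers: [0.75,0.75,0.75,0.75,0.75,0.75,0.75,0.75,0.75,0.75]

```text
time: 29.83
position: [0.477, -0.0421, 0.3188]
tool_rot: [-1.087, 1.336, -1.364]
ft_force: [-0.8, -0.9, -0.6]
grip_width: 0.877
```

```bash
python3 - <<'E'
from h import *
dstate()
shot("u",(170,130,90,110),(325,140,110,110),4)
cv2.imwrite("pics/u_full.png",np.hstack([cv2.imread("pics/u_s.png")[:,60:460],cv2.imread("pics/u_t.png")[:,80:480]]))
E
```

```text
TCP d [-155.8  184.1  318.8] bottom d [-152.1  184.9  173.8] tool axes d
 [[ 0.008  0.025  1.   ]
 [-1.     0.006  0.007]
 [-0.005 -1.     0.025]] 
F [-0.8 -0.9 -0.6] w 76.3 q [ 0.517 -0.086 -0.447  1.704 -0.039  1.489 -0.126] t 29.8333
```

View pics/u.png

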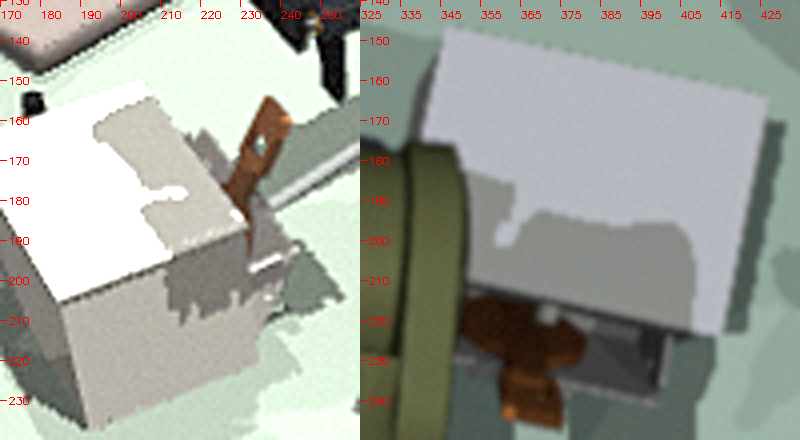

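View pics/u_full.png

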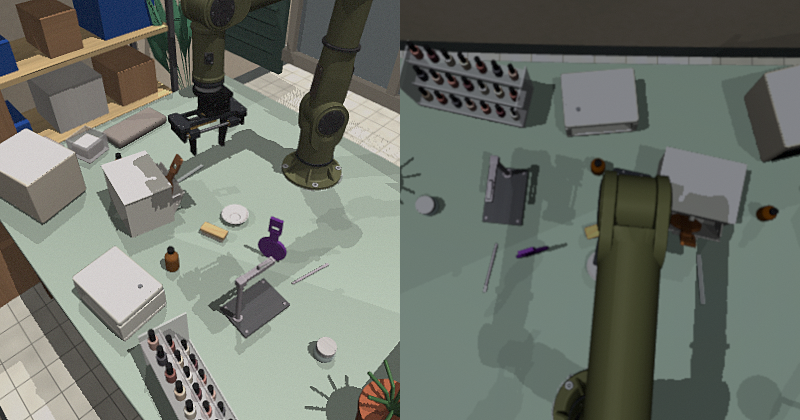

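```bash
python3 - <<'E'
from h import *
a=cv2.imread("pics/u_s.png");b=cv2.imread("pics/scene0.png")
c=ctrl.get_image("scene")
print("change of mirror patch",cv2.absdiff(a,c)[140:210,215:255].mean(), "v. start stand patch",cv2.absdiff(b,c)[300:345,280:360].mean())
print(ctrl.close_job())
E
```

```text
change of mirror patch 5.747619047619048 v. start stand patch 10.678611111111111
the job is handed in; nothing more can be done
None
```

The mirror is off the hook and standing in the dresser's open bin, handle up and leaning on the front panel, and I've handed the job in at about 30 s.

- **Unhooking:** I pressed the keeper down with the fingertips until they met the arm's top, gripped the handle, and drew the mirror off the nose. The readings I took between moves showed at most about 12 N downward on the arm and 5 N of pull along it.
- **Placing:** I lowered the mirror tilted to match the bin. It touched the floor once at about 13 N, so I backed off about 1.7 mm, released it and moved clear.

**Final checks**
- **Pictures:** The last views show the mirror in the bin and the bin's edge where it began. The stand and the other items in view look undisturbed, though the robot arm hid part of the top view. The force on the tool was near zero.
- **Stillness check:** My automatic comparison of the mirror area in the last two pictures was inconclusive. It gave a mean change of 5.7 grey levels, and I did not measure the camera noise. By eye the handle had not moved between the release and the final picture.
- **Joint 2:** It briefly read -0.302 rad against its -0.30 limit while I tilted the mirror above the bin, so I moved it away at once. I don't know whether that counts as passing the limit.

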